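# Staple the pastry tray, easing the stapler arm back up

### The arm

A 6-joint arm with a two-finger parallel gripper is mounted at the origin on the work surface. World frame = base frame: x ahead of the robot, y to its left, z up, the work surface at z = 0. Lengths are in m, angles in degrees, forces in N, time in s.
With the tool pointing down it reaches from about 0.35 to 0.8 m from the base axis. Payload 7.3 kg.
Tool frame: the origin (TCP) lies midway between the tips of the shut fingers; the grasp point (between the pads) lies 19 mm behind it; z points along the fingers, y is the line along which they close (so a half turn about z gives the same grasp; the last joint's range is limited). The gripper opens to 85 mm and grips with 20 to 120 N. Pads are 22 mm wide; open, the fingers measure 114 mm over their backs; the gripper's body (76 mm by 85 mm) begins 54 mm behind the grasp point. The pads swing forward as they close: fully open they stand 13 mm farther back than shut.
Start: joints at [-81.016, 19.595, 87.324, -0, 73.075, -8.365], TCP at [0.157, -0.501, 0.231] pointing down, gripper open.
Joint ranges: [-145.02, 145.02], [-44.19, 115.74], [2.07, 154.8], [-57.11, 237.11], [16.16, 152.29], [-177.93, 177.93]. Speed limits (degrees/s): [147.25, 147.25, 180, 180, 180, 180].

### API

Orientations are given as a 3x3 rotation matrix whose columns are the frame's x, y, z axes.
In Python, from plant import monitor, vision, workorder gives the robot as it stands.
- The arm moves only by the shell command python3 -m inch 'ROWS'. ROWS is JSON, a list of rows, each an object of numbers: "rx", "ry", "rz": the turn, a rotation vector about the world's x, y, z normalised to -1 to 1, where 1 is pi rad; "tx", "ty", "tz": the shift along the world's x, y, z normalised to -1 to 1, where 1 is 0.2 m; "grip": the opening, from 0 (shut) to 1 (fully open). A call has exactly 10 rows; each row shifts and turns the commanded pose from where the row before left it; what a row does not reach is not made up. A row lasts 1/12 s, in which the tool goes at most 41.7 mm and 7.16 degrees, less where a joint would pass 70% of its speed; a pose out of reach is approached as far as the arm can. A call with a number of a shift or a turn outside -1 to 1 is refused whole. A call with a gripper value outside its range is refused whole. The fingers move at their own pace and stop on an object; the grip force is fixed at half the most. Time passes only in rows, so rows that do not move let the fingers close, or fill a call up. It gives the time, the measured TCP pose, the force, the opening and the grip force at its end, in the units of the state.
- monitor.state(): the state, without advancing time (a new reading comes with each control period).
- vision.grab_frame(name): name is "side" or "top"; returns the picture (400x640x3 uint8, blue, green, red); there is no depth.
- vision.calibration(name): a dict with "mtx" (3x3 intrinsics, pixels), "eye" and "attitude" of the camera in the world. Camera axes: x right, y up, looking along -z (the intrinsics and any distortion apply to the point x, -y, -z); pixel columns grow to the right and rows downward; lengths in m; the calibration is good to about 2 mm. A picture is of the moment at which its call begins. calibration takes no time and is no camera call.
- workorder.finish_job(): hands the job in; it is judged then, once.
The state is a dict: "time": time; "qpos": joint angles; "qd": joint speeds; "joint_torque": joint torques, N m; "position": TCP position; "orientation": TCP orientation; "force": force on the tool from outside, world axes, zero at the start; "ft_torque": the same for the moment, N m; "opening": finger opening in m; "grip_force": force on a finger pad.
Only numpy, scipy, OpenCV 4.12 (cv2) and the standard library are available. Lean on these libraries where they do the work, as an engineer would, in place of code of your own. Each camera call takes 0.05 s, during which the arm holds its last target. There are 200 camera calls.

### The job

Two bench staplers stand on the packing table; staple the half-folded cardboard tray whose flap lies in the jaw of one of them: push that stapler's arm fully down by its palm pad and keep it down for a moment (about half a second). Then let the sprung arm come back up slowly, staying on it all the way and taking a couple of seconds, never letting it snap up, and leave it fully up. Do not press the empty stapler.

Things in the scene. Friction and masses are not known exactly. Their poses are not given: they have to be found in the camera images.
- box_stapler (a joint): Sprung arm of the stapler to use, with a 110 x 120 mm tray (walls 45 mm high, held fast) on its robot side, flap in its jaw. Grey, 285 mm long, 56 wide, fixed to the table, hinge at the end away from the tray. Radians: 0 = fully up (rest), 0.25 = fully down, at its stop. Needs 4 N on the pad to start, 10 N to hold down; let go, it snaps up in 0.1 s, undamped.
- box_stapler_pad (a point): Centre of the top face of the loaded stapler's black palm pad (56 mm along the arm, 50 across), pressed from above. 135 mm above the table with the arm up, 82 mm fully down, having moved 15 mm away from the hinge. Hinge axis: level, across the arm, 50 mm above the table, 205 mm behind the raised pad. Axes, arm up: x level, from pad to hinge; y across; z up; they tilt with the arm.
- spare_stapler (a joint): Arm of the other stapler, alike in every way (same sizes, spring and joint values: 0 = fully up, 0.25 rad = fully down) but empty, with no tray in front of it.
- spare_stapler_pad (a point): Centre of the top face of the empty stapler's black palm pad (56 mm along the arm, 50 across), pressed from above. 135 mm above the table with the arm up, 82 mm fully down, having moved 15 mm away from the hinge. Hinge axis: level, across the arm, 50 mm above the table, 205 mm behind the raised pad. Axes, arm up: x level, from pad to hinge; y across; z up; they tilt with the arm.

How it is judged:
By the outcome, as a careful person would: the job done as asked, in the order asked, and still so for the second after the job is handed in, with the robot touching nothing.
It also fails if it takes over 40 s, if anything falls off the work surface, if the arm or the gripper's body presses on something with over 40 N, if the wrist force passes 120 N, or if a joint passes its speed limit or range.

## Working session

There is one attempt and no reset: what is moved stays moved. The work goes in short steps, Python scripts to look and compute and a shell command to move; the robot and the scene stay as the last step left them, time stands still between calls to the robot, and variables do not carry over. Pictures are saved under pics/ and viewed, at most 10 in all, crops included, and the job is handed in when it is done.

```bash
mkdir -p pics
python3 - <<'E'
from plant import monitor, vision
import cv2,numpy as np
for n in("top","side"):
    cv2.imwrite(f"pics/{n}0.png",vision.grab_frame(n))
    c=vision.calibration(n);print(n,{k:np.round(v,4).tolist() if not isinstance(v,str) else v for k,v in c.items()})
s=monitor.state();print(s['time'],s['position'],np.round(s['orientation'],3).tolist(),s['force'],s['opening'])
E
```

```text
top {'mtx': [[413.8366, 0.0, 320.0847], [0.0, 413.8366, 202.6765], [0.0, 0.0, 1.0]], 'eye': [0.5288, 0.0025, 1.1203], 'attitude': [[0.0187, 0.9937, -0.1102], [-0.9997, 0.0205, 0.0148], [0.0169, 0.1099, 0.9938]]}
side {'mtx': [[412.7291, 0.0, 318.8454], [0.0, 412.7291, 205.5997], [0.0, 0.0, 1.0]], 'eye': [0.2506, 0.6676, 0.7275], 'attitude': [[-0.8858, 0.2646, -0.3812], [-0.4636, -0.5386, 0.7035], [-0.0191, 0.7999, 0.5998]]}
0.1 [ 0.15651566 -0.50074503  0.23070743] [[0.955, 0.298, -0.0], [0.298, -0.955, 0.001], [0.0, -0.001, -1.0]] [-0.19738816 -0.55305512 -1.12985726] 0.08550779363531939
```

View pics/top0.png

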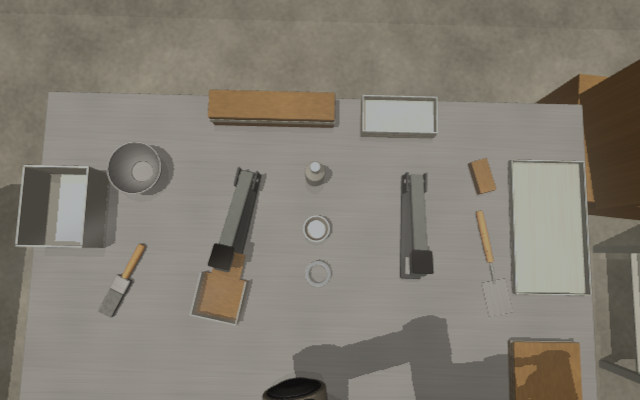

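View pics/side0.png

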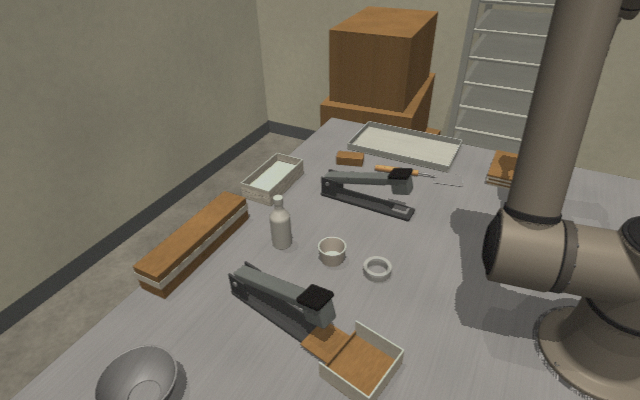

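The loaded stapler is the one at the left: its black pad is near (221,257) in top and (316,298) in side, with the tray at (219,297) top. The empty stapler's pad is at (421,262) top.

```bash
cat > h.py <<'E'
import cv2,numpy as np
from plant import vision,monitor
def ray(n,u,v):
    c=vision.calibration(n);K=np.array(c['mtx']);d=np.linalg.inv(K)@[u,v,1]
    return np.array(c['eye']),np.array(c['attitude'])@(d*[1,-1,-1])
def plane(n,u,v,z):
    e,d=ray(n,u,v);return e+d*(z-e[2])/d[2]
def tri(a,b):
    (e1,d1),(e2,d2)=ray('top',*a),ray('side',*b)
    t=np.linalg.lstsq(np.c_[d1,-d2],e2-e1,rcond=None)[0]
    p,q=e1+d1*t[0],e2+d2*t[1];return (p+q)/2,np.linalg.norm(p-q)
E
python3 - <<'E'
from h import *
P={}
for n,(x0,y0,x1,y1) in dict(top=(195,235,250,275),side=(285,275,350,320)).items():
    im=cv2.imread(f"pics/{n}0.png")[y0:y1,x0:x1]
    g=im.max(2);m=(g<32).astype(np.uint8)
    k,l,s,c=cv2.connectedComponentsWithStats(m);i=1+s[1:,4].argmax()
    cn=cv2.findContours((l==i).astype(np.uint8),0,2)[0][0]
    r=cv2.minAreaRect(cn);b=cv2.boxPoints(r)+[x0,y0]
    P[n]=np.array(r[0])+[x0,y0];print(n,s[i],P[n],r[1:],b.round(1).tolist(),np.percentile(g,[1,5,20,50]))
    if n=="top":
        for q in list(b)+[P[n]]:print(plane('top',*q,.135).round(4))
    else: print(plane('side',*P[n],.135).round(4))
    cv2.imwrite(f"pics/{n}c.png",cv2.resize(np.hstack([im,cv2.cvtColor((l==i).astype(np.uint8)*255,8)]),None,fx=5,fy=5,interpolation=0))
a,b=cv2.imread("pics/topc.png"),cv2.imread("pics/sidec.png")
w=max(a.shape[1],b.shape[1]);o=np.vstack([cv2.copyMakeBorder(i,0,0,0,w-i.shape[1],0) for i in(a,b)])
cv2.imwrite("pics/c0.png",o);print(o.shape)
print(tri(P['top'],P['side']))
E
```

```text
Traceback (most recent call last):
ValueError: attempt to get argmax of an empty sequence
```

Run:
```python
import cv2
t=cv2.imread("pics/top0.png").max(2);s=cv2.imread("pics/side0.png").max(2)
print(t[240:274:2,204:242:2]);print(s[282:320:2,292:340:3])
```

```text
[[146 147 147 146 147 147 146 146 114 115 115 115 115 116 111  52  55  56
   55]
 [146 147 147 147 146 147 146 132 113 115 114 115 114 115  97  51  55  56
   55]
 [146 146 147 146 147  53  36  52  54  76 101 115 114 116  80  52  56  57
   57]
 [145 146 146 146 124  34  34  34  35  34  36  40  56  67  53  57  57  57
   59]
 [148 148 148 149 102  33  35  36  37  36  37  40  39  40  39  52  58  58
   59]
 [147 147 148 148  56  35  37  37  37  38  40  39  41  42  39  53  59  59
   61]
 [146 146 146 136  35  36  39  38  39  40  42  41  43  44  41  80  65  61
   63]
 [149 148 148 122  37  39  39  41  40  42  43  44  45  45  45  82  98  99
  101]
 [149 149 149  65  40  40  40  41  43  45  44  45  47  47  49  89  97  98
   99]
 [147 147 139  40  41  43  43  45  44  46  47  49  50  46  58  97  96  97
   98]
 [148 148 123  43  45  44  45  48  48  49  50  50  51  49  73 102 101  99
  102]
 [146 146  66  46  46  48  48  51  50  52  53  54  53  54  83 100  99 100
  101]
 [146 146  50  49  49  50  52  53  53  55  55  56  54  61  94  99 102 102
  105]
 [147 147 130  97  59  52  53  56  55  56  59  
[... 851 characters left out ...]
  35  38  34  33  92 148 150]
 [ 68  73  30  33  34  32  32  32  40  40  34  35  25  81 149 151]
 [ 67  67  17  27  33  34  32  36  32  36  34  31  65  85 150 150]
 [ 71  68  59  33  27  28  36  35  37  38  24  51  86  85 150 149]
 [ 65  97  67  56  60  26  26  35  37  33  17  83  83  84 137 150]
 [ 49  65  99 112  60  58  39  27  30  28  65  86  86  82 127 152]
 [ 51  51  67  99  67  66  60  64  22  47  86  84  84  83  97 150]
 [ 48  44  49  63  67  60  60  59  62  67  84  85  85  83  73 149]
 [ 47  45  46  49  65  66  67  64  59  82  86  84  85  84  76 150]
 [ 48  46  48  44  55  66  69  69  67  76  86  85  80  81  76 151]
 [ 46  52  46  44  50  70  64  66  72  73  84  85  83  78  91 148]]
```

Run:
```python
from h import *
P={}
for n,(x0,y0,x1,y1),th in(('top',(195,235,250,275),62),('side',(285,275,350,320),45)):
    im=cv2.imread(f"pics/{n}0.png")[y0:y1,x0:x1]
    m=cv2.morphologyEx((im.max(2)<th).astype(np.uint8),cv2.MORPH_OPEN,np.ones((9,9) if n=='top' else (5,5)))
    k,l,s,c=cv2.connectedComponentsWithStats(m);i=1+s[1:,4].argmax()
    M=(l==i).astype(np.uint8)
    h=cv2.convexHull(cv2.findContours(M,0,1)[0][0])
    q=cv2.approxPolyN(h,4)[0]+[x0,y0]
    W=np.array([plane(n,*p,.135) for p in q]);print(n,s[i],q.tolist());print(W.round(4).tolist(),"edges",np.linalg.norm(W-np.roll(W,-1,0),axis=1).round(4),"mean",W.mean(0).round(4))
    P[n]=q.mean(0)
    o=cv2.resize(np.hstack([im,M[:,:,None].repeat(3,2)*255]),None,fx=5,fy=5,interpolation=0)
    P[n+'o']=cv2.copyMakeBorder(o,0,0,0,650-o.shape[1],0)
cv2.imwrite("pics/c0.png",np.vstack([P['topo'],P['sideo']]))
print(tri(P['top'],P['side']))
# arm direction: hinge end of loaded stapler in top view
for uv in((246,178),(240,172),(257,178)):print(plane('top',*uv,.06).round(3))
for uv in((193,317),(240,323),(245,279),(204,270)):print(plane('top',*uv,.045).round(3))
```

```text
top [ 15  10  23  24 473] [[232, 245], [232, 270], [208, 266], [213, 245]]
[[0.5332, 0.1939, 0.135], [0.4749, 0.1915, 0.135], [0.4832, 0.2479, 0.135], [0.5324, 0.2386, 0.135]] edges [0.0583 0.0571 0.0501 0.0447] mean [0.5059 0.218  0.135 ]
side [ 13  11  35  24 563] [[335, 293], [317, 311], [293, 301], [312, 284]]
[[0.4741, 0.2, 0.135], [0.4846, 0.2521, 0.135], [0.5345, 0.2517, 0.135], [0.5231, 0.1996, 0.135]] edges [0.0531 0.0499 0.0533 0.049 ] mean [0.5041 0.2259 0.135 ]
(array([0.50646747, 0.22011784, 0.12698603]), np.float64(0.0017843333739773783))
[0.707 0.18  0.06 ]
[0.722 0.196 0.06 ]
[0.707 0.151 0.06 ]
[0.351 0.302 0.045]
[0.338 0.183 0.045]
[0.448 0.175 0.045]
[0.469 0.28  0.045]
```

View pics/c0.png

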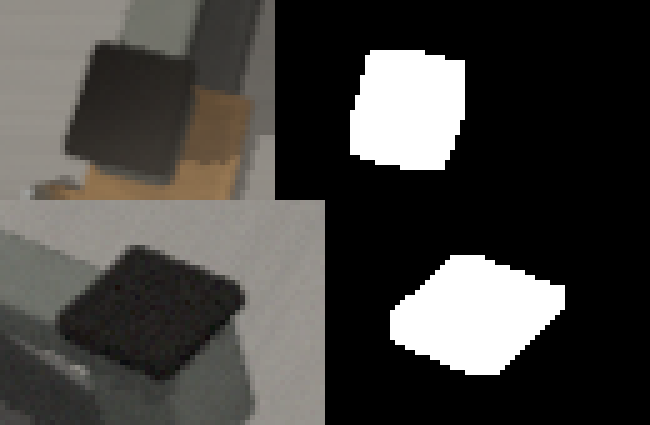

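The pad centre is about (0.507, 0.221) with z 0.135. The hinge is about 0.21 m behind it, at roughly −12°, which agrees with the given 205 mm. I'm shutting the fingers and moving over it.

```bash
python3 -m inch '[{"tz":0.15,"rz":-0.016,"grip":0},{"tx":0.135,"ty":0.13,"rz":-0.016,"grip":0},{"tx":0.135,"ty":0.13,"rz":-0.016,"grip":0},{"tx":0.135,"ty":0.13,"rz":-0.016,"grip":0},{"tx":0.135,"ty":0.13,"rz":-0.016,"grip":0},{"tx":0.135,"ty":0.13,"rz":-0.016,"grip":0},{"tx":0.135,"ty":0.13,"rz":-0.016,"grip":0},{"tx":0.135,"ty":0.13,"rz":-0.016,"grip":0},{"tx":0.135,"ty":0.13,"rz":-0.016,"grip":0},{"tx":0.135,"ty":0.13,"rz":-0.016,"grip":0}]'
```

```text
validation failed for argument at $[0]...
```

```bash
python3 -m inch '[{"rx":0,"ry":0,"rz":-0.016,"tx":0,"ty":0,"tz":0.15,"grip":0},{"rx":0,"ry":0,"rz":-0.016,"tx":0.135,"ty":0.13,"tz":0,"grip":0},{"rx":0,"ry":0,"rz":-0.016,"tx":0.135,"ty":0.13,"tz":0,"grip":0},{"rx":0,"ry":0,"rz":-0.016,"tx":0.135,"ty":0.13,"tz":0,"grip":0},{"rx":0,"ry":0,"rz":-0.016,"tx":0.135,"ty":0.13,"tz":0,"grip":0},{"rx":0,"ry":0,"rz":-0.016,"tx":0.135,"ty":0.13,"tz":0,"grip":0},{"rx":0,"ry":0,"rz":-0.016,"tx":0.135,"ty":0.13,"tz":0,"grip":0},{"rx":0,"ry":0,"rz":-0.016,"tx":0.135,"ty":0.13,"tz":0,"grip":0},{"rx":0,"ry":0,"rz":-0.016,"tx":0.135,"ty":0.13,"tz":0,"grip":0},{"rx":0,"ry":0,"rz":-0.016,"tx":0.135,"ty":0.13,"tz":0,"grip":0}]'
```

```text
time: 0.93
position: [0.4005, -0.2655, 0.2611]
orientation: [[0.98, -0.201, -0.0], [-0.201, -0.98, 0.0], [-0.0, -0.0, -1.0]]
force: [0.3, 0.3, 0.6]
opening: -0.0002
grip_force: 0.0
```

```bash
python3 -m inch '[{"rx":0,"ry":0,"rz":0,"tx":0.03,"ty":0.19,"tz":0,"grip":0},{"rx":0,"ry":0,"rz":0,"tx":0.03,"ty":0.19,"tz":0,"grip":0},{"rx":0,"ry":0,"rz":0,"tx":0.03,"ty":0.19,"tz":0,"grip":0},{"rx":0,"ry":0,"rz":0,"tx":0.03,"ty":0.19,"tz":0,"grip":0},{"rx":0,"ry":0,"rz":0,"tx":0.03,"ty":0.19,"tz":0,"grip":0},{"rx":0,"ry":0,"rz":0,"tx":0.03,"ty":0.19,"tz":0,"grip":0},{"rx":0,"ry":0,"rz":0,"tx":0.03,"ty":0.19,"tz":0,"grip":0},{"rx":0,"ry":0,"rz":0,"tx":0.03,"ty":0.19,"tz":0,"grip":0},{"rx":0,"ry":0,"rz":0,"tx":0.03,"ty":0.19,"tz":0,"grip":0},{"rx":0,"ry":0,"rz":0,"tx":0.03,"ty":0.19,"tz":0,"grip":0}]'
```

```text
time: 1.77
position: [0.4592, 0.1148, 0.2611]
orientation: [[0.98, -0.198, -0.0], [-0.198, -0.98, -0.0], [-0.0, 0.0, -1.0]]
force: [1.1, 0.2, 0.1]
opening: 0.0
grip_force: 0.0
```

```bash
python3 -m inch '[{"rx":0,"ry":0,"rz":0,"tx":0.06,"ty":0.13,"tz":0,"grip":0},{"rx":0,"ry":0,"rz":0,"tx":0.06,"ty":0.13,"tz":0,"grip":0},{"rx":0,"ry":0,"rz":0,"tx":0.06,"ty":0.13,"tz":0,"grip":0},{"rx":0,"ry":0,"rz":0,"tx":0.06,"ty":0.13,"tz":0,"grip":0},{"rx":0,"ry":0,"rz":0,"tx":0,"ty":0,"tz":-0.13,"grip":0},{"rx":0,"ry":0,"rz":0,"tx":0,"ty":0,"tz":-0.13,"grip":0},{"rx":0,"ry":0,"rz":0,"tx":0,"ty":0,"tz":-0.13,"grip":0},{"rx":0,"ry":0,"rz":0,"tx":0,"ty":0,"tz":-0.11,"grip":0},{"rx":0,"ry":0,"rz":0,"tx":0,"ty":0,"tz":0,"grip":0},{"rx":0,"ry":0,"rz":0,"tx":0,"ty":0,"tz":0,"grip":0}]'
python3 - <<'E'
from h import *
t,s=vision.grab_frame("top"),vision.grab_frame("side")
f=lambda i,x,y,w,h,k:cv2.resize(i[y:y+h,x:x+w],None,fx=k,fy=k,interpolation=2)
cv2.imwrite("pics/c1.png",np.hstack([f(t,180,190,80,120,5),f(s,270,230,80,120,5)]))
E
```

```text
time: 2.6
position: [0.5069, 0.2167, 0.1605]
orientation: [[0.98, -0.199, -0.003], [-0.199, -0.98, -0.001], [-0.003, 0.001, -1.0]]
force: [-0.0, -0.5, 0.1]
opening: 0.0002
grip_force: 0.0
```

View pics/c1.png

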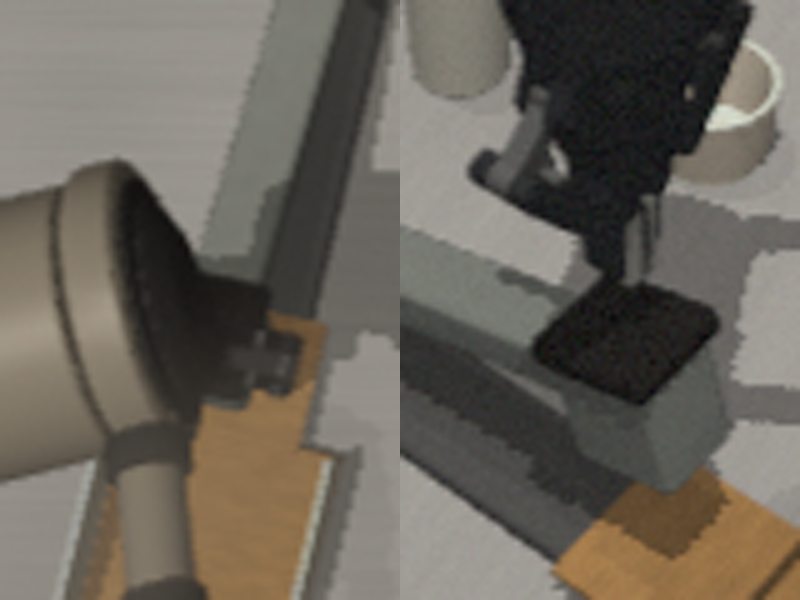

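The fingertips stand above the pad's middle, at about (314,285) in side, and will meet it near (314,297). I'll go down to touch.

```bash
python3 -m inch '[{"rx":0,"ry":0,"rz":0,"tx":0,"ty":0.005,"tz":-0.03,"grip":0},{"rx":0,"ry":0,"rz":0,"tx":0,"ty":0.005,"tz":-0.03,"grip":0},{"rx":0,"ry":0,"rz":0,"tx":0,"ty":0.005,"tz":-0.03,"grip":0},{"rx":0,"ry":0,"rz":0,"tx":0,"ty":0,"tz":-0.03,"grip":0},{"rx":0,"ry":0,"rz":0,"tx":0,"ty":0,"tz":-0.01,"grip":0},{"rx":0,"ry":0,"rz":0,"tx":0,"ty":0,"tz":-0.01,"grip":0},{"rx":0,"ry":0,"rz":0,"tx":0,"ty":0,"tz":-0.01,"grip":0},{"rx":0,"ry":0,"rz":0,"tx":0,"ty":0,"tz":0,"grip":0},{"rx":0,"ry":0,"rz":0,"tx":0,"ty":0,"tz":0,"grip":0},{"rx":0,"ry":0,"rz":0,"tx":0,"ty":0,"tz":0,"grip":0}]'
```

```text
time: 3.53
position: [0.5076, 0.22, 0.1318]
orientation: [[0.98, -0.198, 0.0], [-0.198, -0.98, 0.0], [0.0, -0.0, -1.0]]
force: [-1.7, 1.0, 5.1]
opening: 0.0002
grip_force: 2.3
```

```bash
python3 -m inch '[{"rx":-0.0008,"ry":-0.004,"rz":0,"tx":-0.0045,"ty":0.001,"tz":-0.013,"grip":0},{"rx":-0.0008,"ry":-0.004,"rz":0,"tx":-0.0045,"ty":0.001,"tz":-0.013,"grip":0},{"rx":-0.0008,"ry":-0.004,"rz":0,"tx":-0.0045,"ty":0.001,"tz":-0.013,"grip":0},{"rx":-0.0008,"ry":-0.004,"rz":0,"tx":-0.0045,"ty":0.001,"tz":-0.013,"grip":0},{"rx":-0.0008,"ry":-0.004,"rz":0,"tx":-0.0045,"ty":0.001,"tz":-0.013,"grip":0},{"rx":-0.0008,"ry":-0.004,"rz":0,"tx":-0.0045,"ty":0.001,"tz":-0.013,"grip":0},{"rx":-0.0008,"ry":-0.004,"rz":0,"tx":-0.0045,"ty":0.001,"tz":-0.013,"grip":0},{"rx":-0.0008,"ry":-0.004,"rz":0,"tx":-0.0045,"ty":0.001,"tz":-0.013,"grip":0},{"rx":-0.0008,"ry":-0.004,"rz":0,"tx":-0.0045,"ty":0.001,"tz":-0.013,"grip":0},{"rx":-0.0008,"ry":-0.004,"rz":0,"tx":-0.0045,"ty":0.001,"tz":-0.013,"grip":0}]'
```

```text
time: 4.37
position: [0.4999, 0.2217, 0.1064]
orientation: [[0.972, -0.198, 0.129], [-0.197, -0.98, -0.025], [0.132, -0.001, -0.991]]
force: [0.3, -2.3, 6.7]
opening: 0.0001
grip_force: 3.4
```

```bash
python3 -m inch '[{"rx":-0.0008,"ry":-0.004,"rz":0,"tx":-0.003,"ty":0.0007,"tz":-0.013,"grip":0},{"rx":-0.0008,"ry":-0.004,"rz":0,"tx":-0.003,"ty":0.0007,"tz":-0.013,"grip":0},{"rx":-0.0008,"ry":-0.004,"rz":0,"tx":-0.003,"ty":0.0007,"tz":-0.013,"grip":0},{"rx":-0.0008,"ry":-0.004,"rz":0,"tx":-0.003,"ty":0.0007,"tz":-0.013,"grip":0},{"rx":-0.0008,"ry":-0.004,"rz":0,"tx":-0.003,"ty":0.0007,"tz":-0.013,"grip":0},{"rx":-0.0008,"ry":-0.004,"rz":0,"tx":-0.003,"ty":0.0007,"tz":-0.013,"grip":0},{"rx":-0.0008,"ry":-0.004,"rz":0,"tx":-0.003,"ty":0.0007,"tz":-0.013,"grip":0},{"rx":-0.0008,"ry":-0.004,"rz":0,"tx":-0.003,"ty":0.0007,"tz":-0.013,"grip":0},{"rx":-0.0008,"ry":-0.004,"rz":0,"tx":-0.003,"ty":0.0007,"tz":-0.01,"grip":0},{"rx":0,"ry":0,"rz":0,"tx":0,"ty":0,"tz":0,"grip":0}]'
```

```text
time: 5.2
position: [0.495, 0.2229, 0.0839]
orientation: [[0.95, -0.198, 0.242], [-0.192, -0.98, -0.047], [0.246, -0.001, -0.969]]
force: [2.0, -3.9, 9.5]
opening: -0.0002
grip_force: 4.4
```

Still on the spring (9.5 N), so I'll ease on to the stop in small steps and hold.

```bash
python3 -m inch '[{"rx":0,"ry":0,"rz":0,"tx":-0.001,"ty":0,"tz":-0.005,"grip":0},{"rx":0,"ry":0,"rz":0,"tx":-0.001,"ty":0,"tz":-0.005,"grip":0},{"rx":0,"ry":0,"rz":0,"tx":0,"ty":0,"tz":-0.005,"grip":0},{"rx":0,"ry":0,"rz":0,"tx":0,"ty":0,"tz":-0.003,"grip":0},{"rx":0,"ry":0,"rz":0,"tx":0,"ty":0,"tz":0,"grip":0},{"rx":0,"ry":0,"rz":0,"tx":0,"ty":0,"tz":0,"grip":0},{"rx":0,"ry":0,"rz":0,"tx":0,"ty":0,"tz":0,"grip":0},{"rx":0,"ry":0,"rz":0,"tx":0,"ty":0,"tz":0,"grip":0},{"rx":0,"ry":0,"rz":0,"tx":0,"ty":0,"tz":0,"grip":0},{"rx":0,"ry":0,"rz":0,"tx":0,"ty":0,"tz":0,"grip":0}]'
```

```text
time: 6.03
position: [0.4951, 0.223, 0.0826]
orientation: [[0.95, -0.198, 0.243], [-0.192, -0.98, -0.047], [0.247, -0.002, -0.969]]
force: [-6.1, -5.6, 27.5]
opening: 0.0
grip_force: 13.3
```

The arm is on its stop (z 0.0826, 27.5 N). I'll hold it a little longer, then start the slow rise at 18 mm/s.

```bash
python3 -m inch '[{"rx":0,"ry":0,"rz":0,"tx":0,"ty":0,"tz":0,"grip":0},{"rx":0,"ry":0,"rz":0,"tx":0,"ty":0,"tz":0,"grip":0},{"rx":0,"ry":0,"rz":0,"tx":0,"ty":0,"tz":0,"grip":0},{"rx":0,"ry":0,"rz":0,"tx":0,"ty":0,"tz":0.007,"grip":0},{"rx":0.0005,"ry":0.0023,"rz":0,"tx":0.0015,"ty":-0.0004,"tz":0.0075,"grip":0},{"rx":0.0005,"ry":0.0023,"rz":0,"tx":0.0015,"ty":-0.0004,"tz":0.0075,"grip":0},{"rx":0.0005,"ry":0.0023,"rz":0,"tx":0.0015,"ty":-0.0004,"tz":0.0075,"grip":0},{"rx":0.0005,"ry":0.0023,"rz":0,"tx":0.0015,"ty":-0.0004,"tz":0.0075,"grip":0},{"rx":0.0005,"ry":0.0023,"rz":0,"tx":0.0015,"ty":-0.0004,"tz":0.0075,"grip":0},{"rx":0.0005,"ry":0.0023,"rz":0,"tx":0.0015,"ty":-0.0004,"tz":0.0075,"grip":0}]'
```

```text
time: 6.87
position: [0.4963, 0.2226, 0.0909]
orientation: [[0.96, -0.198, 0.198], [-0.195, -0.98, -0.038], [0.201, -0.002, -0.98]]
force: [0.7, -2.6, 8.4]
opening: -0.0002
grip_force: 4.1
```

```bash
python3 -m inch '[{"rx":0.0005,"ry":0.0023,"rz":0,"tx":0.0018,"ty":-0.0004,"tz":0.0075,"grip":0},{"rx":0.0005,"ry":0.0023,"rz":0,"tx":0.0018,"ty":-0.0004,"tz":0.0075,"grip":0},{"rx":0.0005,"ry":0.0023,"rz":0,"tx":0.0018,"ty":-0.0004,"tz":0.0075,"grip":0},{"rx":0.0005,"ry":0.0023,"rz":0,"tx":0.0018,"ty":-0.0004,"tz":0.0075,"grip":0},{"rx":0.0005,"ry":0.0023,"rz":0,"tx":0.0018,"ty":-0.0004,"tz":0.0075,"grip":0},{"rx":0.0005,"ry":0.0023,"rz":0,"tx":0.002,"ty":-0.0004,"tz":0.0075,"grip":0},{"rx":0.0005,"ry":0.0023,"rz":0,"tx":0.002,"ty":-0.0004,"tz":0.0075,"grip":0},{"rx":0.0005,"ry":0.0023,"rz":0,"tx":0.002,"ty":-0.0004,"tz":0.0075,"grip":0},{"rx":0.0005,"ry":0.0023,"rz":0,"tx":0.002,"ty":-0.0004,"tz":0.0075,"grip":0},{"rx":0.0005,"ry":0.0023,"rz":0,"tx":0.002,"ty":-0.0004,"tz":0.0075,"grip":0}]'
```

```text
time: 7.7
position: [0.4995, 0.2218, 0.1056]
orientation: [[0.972, -0.198, 0.125], [-0.197, -0.98, -0.022], [0.127, -0.003, -0.992]]
force: [-0.4, -0.2, 6.3]
opening: -0.0002
grip_force: 3.5
```

Contact is steady (6 to 8 N), so I'll carry on up at the same pace.

```bash
python3 -m inch '[{"rx":0.0004,"ry":0.002,"rz":0,"tx":0.0022,"ty":-0.0005,"tz":0.0075,"grip":0},{"rx":0.0004,"ry":0.002,"rz":0,"tx":0.0022,"ty":-0.0005,"tz":0.0075,"grip":0},{"rx":0.0004,"ry":0.002,"rz":0,"tx":0.0022,"ty":-0.0005,"tz":0.0075,"grip":0},{"rx":0.0004,"ry":0.002,"rz":0,"tx":0.0022,"ty":-0.0005,"tz":0.0075,"grip":0},{"rx":0.0004,"ry":0.002,"rz":0,"tx":0.0022,"ty":-0.0005,"tz":0.0075,"grip":0},{"rx":0.0004,"ry":0.002,"rz":0,"tx":0.0025,"ty":-0.0005,"tz":0.0075,"grip":0},{"rx":0.0004,"ry":0.002,"rz":0,"tx":0.0025,"ty":-0.0005,"tz":0.0075,"grip":0},{"rx":0.0004,"ry":0.002,"rz":0,"tx":0.0025,"ty":-0.0005,"tz":0.0075,"grip":0},{"rx":0.0004,"ry":0.002,"rz":0,"tx":0.0025,"ty":-0.0005,"tz":0.0075,"grip":0},{"rx":0.0004,"ry":0.002,"rz":0,"tx":0.0025,"ty":-0.0005,"tz":0.0075,"grip":0}]'
```

```text
time: 8.53
position: [0.5039, 0.2209, 0.1203]
orientation: [[0.978, -0.199, 0.062], [-0.199, -0.98, -0.01], [0.063, -0.003, -0.998]]
force: [-1.7, -0.2, 5.8]
opening: -0.0002
grip_force: 2.8
```

```bash
python3 -m inch '[{"rx":0.0004,"ry":0.002,"rz":0,"tx":0.0025,"ty":-0.0005,"tz":0.0075,"grip":0},{"rx":0.0004,"ry":0.002,"rz":0,"tx":0.0025,"ty":-0.0005,"tz":0.0075,"grip":0},{"rx":0.0004,"ry":0.002,"rz":0,"tx":0.0025,"ty":-0.0005,"tz":0.0075,"grip":0},{"rx":0.0004,"ry":0.002,"rz":0,"tx":0.0025,"ty":-0.0005,"tz":0.0075,"grip":0},{"rx":0.0004,"ry":0.002,"rz":0,"tx":0.0025,"ty":-0.0005,"tz":0.0075,"grip":0},{"rx":0.0004,"ry":0.002,"rz":0,"tx":0.0025,"ty":-0.0005,"tz":0.0075,"grip":0},{"rx":0.0004,"ry":0.002,"rz":0,"tx":0.0025,"ty":-0.0005,"tz":0.0075,"grip":0},{"rx":0.0004,"ry":0.002,"rz":0,"tx":0.0025,"ty":-0.0005,"tz":0.0075,"grip":0},{"rx":0.0004,"ry":0.002,"rz":0,"tx":0.0025,"ty":-0.0005,"tz":0.0075,"grip":0},{"rx":0.0004,"ry":0.002,"rz":0,"tx":0.0025,"ty":-0.0005,"tz":0.0075,"grip":0}]'
```

```text
time: 9.37
position: [0.5088, 0.2199, 0.1346]
orientation: [[0.98, -0.199, -0.001], [-0.199, -0.98, 0.003], [-0.002, -0.002, -1.0]]
force: [3.8, 0.5, 2.5]
opening: -0.0003
grip_force: 1.7
```

```bash
python3 -m inch '[{"rx":0,"ry":0,"rz":0,"tx":0,"ty":0,"tz":0.0075,"grip":0},{"rx":0,"ry":0,"rz":0,"tx":0,"ty":0,"tz":0.0075,"grip":0},{"rx":0,"ry":0,"rz":0,"tx":0,"ty":0,"tz":0.0075,"grip":0},{"rx":0,"ry":0,"rz":0,"tx":0,"ty":0,"tz":0.0075,"grip":0},{"rx":0,"ry":0,"rz":0,"tx":0,"ty":0,"tz":0.05,"grip":0},{"rx":0,"ry":0,"rz":0,"tx":0,"ty":0,"tz":0.1,"grip":0},{"rx":0,"ry":0,"rz":0,"tx":0,"ty":0,"tz":0.15,"grip":0},{"rx":0,"ry":0,"rz":0,"tx":0,"ty":0,"tz":0.15,"grip":0},{"rx":0,"ry":0,"rz":0,"tx":0,"ty":0,"tz":0.1,"grip":0},{"rx":0,"ry":0,"rz":0,"tx":0,"ty":0,"tz":0,"grip":0}]'
python3 - <<'E'
from h import *
s=vision.grab_frame("side")
cv2.imwrite("pics/s2.png",s);a=cv2.imread("pics/side0.png")
f=lambda i:cv2.resize(i[250:350,220:350],None,fx=3,fy=3)
cv2.imwrite("pics/c2.png",np.hstack([f(a),f(s)]))
E
```

```text
time: 10.2
position: [0.5095, 0.2205, 0.2557]
orientation: [[0.98, -0.199, 0.005], [-0.199, -0.98, 0.005], [0.004, -0.006, -1.0]]
force: [-0.1, -0.7, -0.2]
opening: -0.0002
grip_force: 0.0
```

View pics/c2.png

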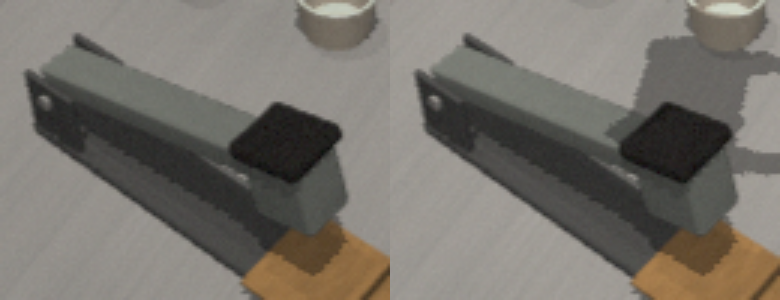

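The before and after crops match: the pad is back in the same place (about (316,297) in side), so the arm is fully up, and the tool is clear with no force on it.

```bash
python3 -c "
from plant import workorder
print(workorder.finish_job())"
```

```text
the job is handed in; nothing more can be done
None
```

I stapled the tray: the loaded stapler's arm was pushed onto its stop and held there for about half a second or more, then let up over about 3 s with the tool on it all the way. The arm is fully up, the empty stapler was not touched, and the job is handed in.

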